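# Close the tablet jig and hold it pressed

## Robot

A 6-joint arm with a two-finger parallel gripper is mounted at the origin on a cart in front of the work surface, level with it; the furniture and walls round the work are solid. World frame = base frame: x ahead of the robot, y to its left, z up, the work surface at z = 0. Lengths are in mm, angles in rad, forces in N, time in s.
With the tool pointing down it reaches from about 225 to 725 mm from the base axis. Payload 3.1 kg.
Tool frame: the origin (TCP) lies on the centre line of the jaws, within the pads' length; the fingertips stand 17 mm ahead of it and the grasp point (between the pads) lies 2 mm behind it; z points along the fingers, y is the line along which they close (so a half turn about z gives the same grasp; the last joint's range is limited). The gripper opens to 85 mm and grips with 20 to 120 N. Pads are 22 mm wide; open, the fingers measure 114 mm over their backs; the gripper's body (76 mm by 85 mm) begins 54 mm behind the grasp point. The pads swing forward as they close: fully open they stand 13 mm farther back than shut.
Start: joints at [1.186, 0.048, 0.099, 1.622, 0, 1.443], TCP at [133.351, 507.775, 248.312] pointing down, gripper open.
Joint ranges: [-2.91, 2.91], [-0.99, 1.94], [-1.21, 1.42], [-2.12, 2.29], [-1.49, 1.47], [-3.14, 3.14]. Speed limits (rad/s): [2.79, 2.79, 3.14, 3.14, 3.14, 3.14].

## Interface

Orientations are given as a unit quaternion [w, x, y, z].
In Python, from cell import r, jaws, kin, viewer, job gives the robot as it stands. The module is installed in compiled form; this text tells all that it offers. Calls block until the motion is done:
- r.move_to(position, orientation): joint-space move of the TCP to a pose.
- r.servo_line(position, frame=None, vel=150): straight line of the TCP; frame=None keeps the orientation; vel is the mean speed in mm/s.
- r.goto_joints(angles): joint-space move.
- jaws.set_gripper(opening, newtons=None): finger opening in mm; newtons is the grip in N (None keeps the last); returns when the fingers have stopped.
- r.dwell(seconds).
- kin.ik(position, orientation): joint angles nearest the present ones, or None.
- r.get_obs(): the state.
- viewer.get_image(name): name is "scene" or "top" or "wrist"; returns a dict with "frame" (384x512x3 uint8, blue, green, red), "fx", "fy", "cx", "cy" (pixels), "R" (3x3) and "t" (3): a world point X has camera coordinates R X + t. Camera axes: x right, y down, z forward; pixel columns grow to the right and rows downward; lengths in mm; the calibration is good to about 2 mm. The wrist camera is an equidistant fisheye: a pixel r from the principal point sees the ray r / f radians off the axis. A picture is of the moment at which its call begins. There is no depth.
A pose or a line that the arm cannot do raises r.MotionError and nothing moves.
- job.sign_off(): hands the job in; it is judged then, once.
The state is a dict: "clock": time; "q": joint angles; "qd": joint speeds; "effort": joint torques, N m; "eef_pos": TCP position; "tool_rot": TCP orientation; "ft_force": force on the tool from outside, world axes, zero at the start; "wrist_torque": the same for the moment, N m; "grip_width": finger opening in mm; "gripper_force": force on a finger pad.
Only numpy, scipy, OpenCV 4.12 (cv2) and the standard library are available. Lean on these libraries where they do the work, as an engineer would, in place of code of your own. Each camera call takes 0.05 s, during which the arm holds its last target. There are 200 camera calls.

## Task

Close the small spring jig on the table: slide the taller of the two metal spacer rings down over the jig's upright post until it rests on the sprung plate, then bring the wooden cover over it, long side along the long side of the jig's base, and feel for the post with the blind hole in its underside until it drops on. Press the cover down against the springs to the bottom of their travel and finish while still holding it pressed down there. Leave the shorter ring and the other things on the table where they are.

Things in the scene. Friction and masses are not known exactly. Their poses are not given: they have to be found in the camera images.
- jig: The jig, fixed to the table: dark steel base 120 (x) x 100 (y) x 12 mm, in its middle an upright steel post 16 mm in diameter with its top 69 mm above the table, the last 4.5 mm tapered to 9 mm diameter; round the post an aluminium plate 70 (x) x 60 (y) x 8 mm on springs, its top 30 mm above the table at rest. Origin: centre of the underside.
- seat (a point): Point on the post's axis at the height of the unpressed sprung plate's top (30 mm above the table; the post's top is 39 mm above it). Fixed to the base: it does not go down with the plate. x along the long side of the base, z up.
- platen (a joint): How far the sprung plate is pressed down, in m: 0 at rest, 0.006 at the bottom stop. Moving it starts at about 4 N and takes about 8.5 N at the bottom (the weights of ring and cover, at most 3.2 N together, do not move it).
- tall_spacer: The taller steel-grey spacer ring: 44 mm outside, 19 mm bore right through, 30 mm high, about 0.1 kg, lying flat on the table (bore upright). Origin: centre of its underside; z up along the bore.
- short_spacer: The shorter ring, the same but 18 mm high; to be left alone. The two rings may lie in either place. Origin: centre of its underside.
- cover: Wooden cover, about 0.13 kg, flat on the table: plate 76 (x) x 64 (y) x 20 mm with a bar handle 16 (x) x 50 (y) x 32 mm high centred on top, across the long side. In the middle of the underside a blind round hole, 19 mm diameter, 17 mm deep, mouth chamfered 2 mm. Origin: centre of the underside (mouth of the hole); z up, x along the long side.
- handle (a point): Centre of the top face of the cover's bar handle, 52 mm above the cover's underside, over the hole; axes as the cover's. With the cover resting on the tall ring in the jig the underside is 60 mm above the table, the post 9 mm in the hole; fully pressed it is 6 mm lower.
- press_top (a point): Obstacle to keep clear of: a fixed green hand press, not part of the job, reaching up to this height (about 300 mm above the table), base about 170 (x) x 125 (y) mm, lever and knob on its -y side; cross the table above it. On the far -y side, just beyond the table edge, a window ledge also stands higher than the table.
- stamp: Bystander: small wooden stamp with dark turned handle, 20x32x54 mm. Origin: centre of its underside.
- dark_jar: Bystander: jar with black lid, 59 mm across, 46 mm high. Origin: centre of its underside.
- white_jar: Bystander: jar with white lid, 48 mm across, 40 mm high. Origin: centre of its underside.
- vial: Bystander: small gold vial, 22 mm across, 29 mm high. Origin: centre of its underside.
Things that resemble listed ones, but are neither listed nor needed, are in the scene too. Leave any orange look-alike of the tall_spacer alone.

How it is judged (in metres and radians):
On the way, in this order (a step that is already met when the one before it is completed fails the run):
1. the tall spacer is over the post, resting on the sprung plate, nothing holding it (horizontal distance between tall_spacer and seat below 0.003 m and z of tall_spacer in the frame of seat below 0.002 m and angle between tall_spacer's own z axis and vertical below 0.08 rad and contact force between the fingers and tall_spacer below 0.2 N), for 0.2 s.
2. the cover has dropped over the post and rests on the spacer (horizontal distance between cover and seat below 0.004 m and z of cover in the frame of seat below 0.033 m and horizontal distance between tall_spacer and seat below 0.003 m), for 0.1 s.
At the end, for the whole second after the job is handed in: The robot still holds the cover pressed: sprung plate at least 4.5 of 6 mm down, cover bearing on the tall spacer with over 3 N; spacer within 3 mm and cover within 4 mm of the post axis, cover level within 4 degrees and its long side along the base's within 11 degrees (value of joint platen above 0.0045 m and horizontal distance between tall_spacer and seat below 0.003 m and z of tall_spacer in the frame of seat below -0.003 m and horizontal distance between cover and seat below 0.004 m and z of cover in the frame of seat between 0.018 and 0.0275 m and angle between cover's own z axis and vertical below 0.07 rad and angle between the x axis of cover and the x axis of seat, either way round below 0.2 rad and contact force between cover and tall_spacer above 3 N and contact force between any of the fingers, the arm and cover above 1 N and linear speed of cover below 0.02 m/s); the arm keeps its last pose, push and grip.
It fails at once if the short spacer or another bystander is moved more than 30 mm (distance of any of short_spacer, stamp, dark_jar, white_jar, vial from where it was at the start of the episode above 0.03 m).
It also fails if it takes over 67 s, if anything falls off the work surface, if the arm or the gripper's body presses on something with over 40 N, if the wrist force passes 120 N, or if a joint passes its speed limit or range.

## Working session

There is one attempt and no reset: what is moved stays moved. The work goes in short steps, each a Python script; the robot and the scene stay as the last script left them, time stands still between calls to the robot, and variables do not carry over. Pictures are saved under pics/ and viewed, at most 10 in all, crops included, and the job is handed in when it is done.

```bash
mkdir -p pics; ls
python3 - <<'E'
from cell import r,jaws,kin,viewer,job
import cv2,pickle
D={}
for n in("scene","top","wrist"):
    d=viewer.get_image(n);D[n]=d;cv2.imwrite(f"pics/{n}0.png",d["frame"]);print(n,d["fx"],d["cx"],d["cy"],d["R"],d["t"])
pickle.dump(D,open("d0.pkl","wb"))
cv2.imwrite("pics/both0.png",cv2.resize(D["top"]["frame"],(800,600)))
o=r.get_obs();print(o)
E
```

```text
pics
scene 457.2444070345255 250.00955109409455 191.80071548781999 [[-0.79149117  0.61114458  0.00663567]
 [ 0.44364776  0.5819666  -0.68153616]
 [-0.42037887 -0.53648595 -0.73175435]] [ 464.25983383  -86.094484   1652.11727704]
top 407.5696190607206 254.46799843281883 186.57341588951186 [[ 0.00459253 -0.99991576 -0.0121401 ]
 [-0.99935593 -0.00415721 -0.03564324]
 [ 0.03558977  0.01229597 -0.99929084]] [ -37.8122215   522.59553174 1085.08014986]
wrist 297.3186396354542 250.62693661591229 191.04456467779784 [[ 2.53289556e-01  9.67390283e-01 -6.64782437e-04]
 [ 9.28261174e-01 -2.42850890e-01  2.81699554e-01]
 [ 2.72351968e-01 -7.19686465e-02 -9.59502433e-01]] [-525.2707868   -37.24477344  378.2101894 ]
{'clock': 0.15, 'q': array([1.18622741e+00, 4.86003455e-02, 9.79408705e-02, 1.62199815e+00,
       4.63649142e-06, 1.44298193e+00]), 'qd': array([ 0.00051043, -0.00030932,  0.00322028,  0.00112454,  0.00063159,
       -0.00077908]), 'effort': array([ 1.31612000e-03, -3.39258742e+01,  3.20424414e+01,  1.53380621e-02,
       -1.76314929e-04,  1.28144220e-05]), 'eef_pos': array([133.16868389, 507.36665627, 247.36732357]), 'tool_rot': array([-2.38067625e-04,  1.28024873e-01,  9.91770521e-01, -8.99687520e-04]), 'ft_force': array([ 0.69950968, -0.5102011 , -0.67072353]), 'wrist_torque': array([0.05362734, 0.05578889, 0.04621062]), 'gripper_force': 0.0, 'grip_width': 85.55248909688434}
```

View pics/both0.png

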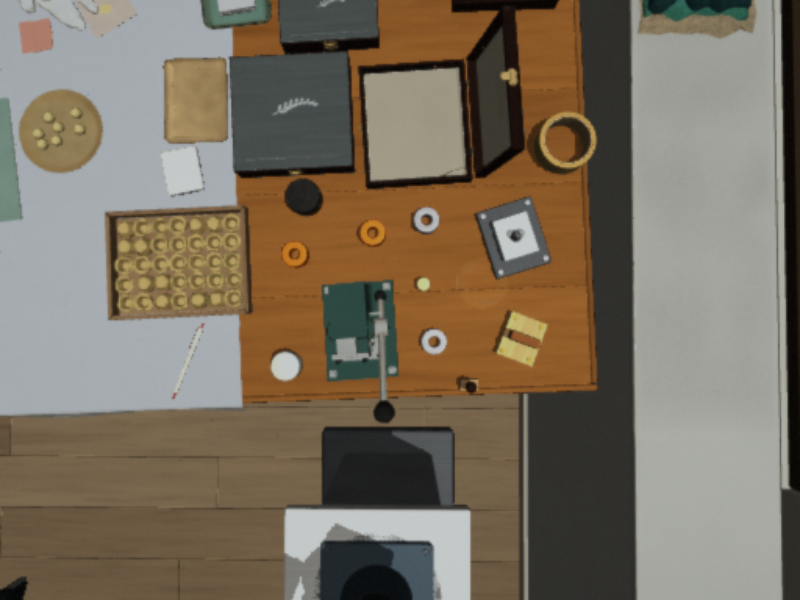

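View pics/scene0.png

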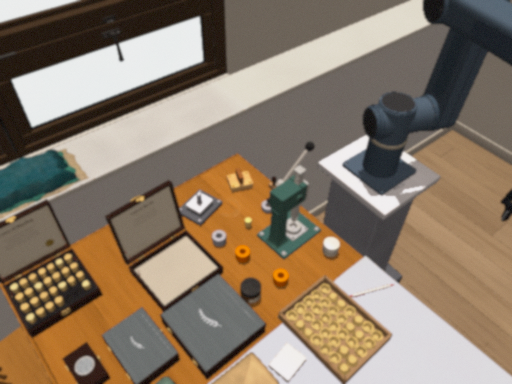

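Top view (800×600 scale): grey ring A is at (426,220), grey ring B at (433,341) and the orange look-alikes at (294,254) and (372,232). The jig is at (514,237), the cover at (522,338) and the press at (360,330). I'll enlarge crops to tell the rings apart.

```bash
cat > h.py <<'E'
import numpy as np,cv2
def ray(d,u,v):
    R=np.array(d["R"]);t=np.array(d["t"])
    c=-R.T@t
    return c,R.T@np.array([(u-d["cx"])/d["fx"],(v-d["cy"])/d["fy"],1.])
def onplane(d,u,v,z):
    c,k=ray(d,u,v);return c+k*(z-c[2])/k[2]
def fray(d,u,v):
    R=np.array(d["R"]);t=np.array(d["t"]);a=np.array([(u-d["cx"])/d["fx"],(v-d["cy"])/d["fy"]]);th=np.hypot(*a)
    k=np.r_[np.sin(th)*a/max(th,1e-9),np.cos(th)]
    return -R.T@t,R.T@k
def fplane(d,u,v,z):
    c,k=fray(d,u,v);return c+k*(z-c[2])/k[2]
E
python3 - <<'E'
import pickle,cv2,numpy as np
from h import *
D=pickle.load(open("d0.pkl","rb"));T=D["top"]
a=T["frame"][115:255,255:390];s=D["scene"]["frame"][145:265,160:320]
A=cv2.resize(a,(400,415),interpolation=3);S=cv2.resize(s,(400,300),interpolation=3)
im=np.zeros((415,800,3),np.uint8);im[:,:400]=A;im[:300,400:]=S;cv2.imwrite("pics/crop1.png",im)
k=1/1.5625
for n,u,v,z in [("A",426,220,20),("B",433,341,20),("jigpost",516,235,69),("cover",522,338,20),("press",383,290,300),("dark",303,197,46),("white",286,365,40),("vial",424,284,29),("stamp",470,385,54),("knob",384,412,200),("o1",294,254,20),("o2",372,232,20),("edge",595,390,0)]:
    print(n,onplane(T,u*k,v*k,z).round())
E
```

```text
A [645. -84.  20.]
B [439. -96.  20.]
jigpost [ 613. -228.   69.]
cover [ 445. -247.   20.]
press [514. -21. 300.]
dark [679. 123.  46.]
white [398. 150.  40.]
vial [535. -80.  29.]
stamp [ 369. -155.   54.]
knob [346. -19. 200.]
o1 [586. 142.  20.]
o2 [624.   9.  20.]
edge [ 355. -375.    0.]
```

View pics/crop1.png

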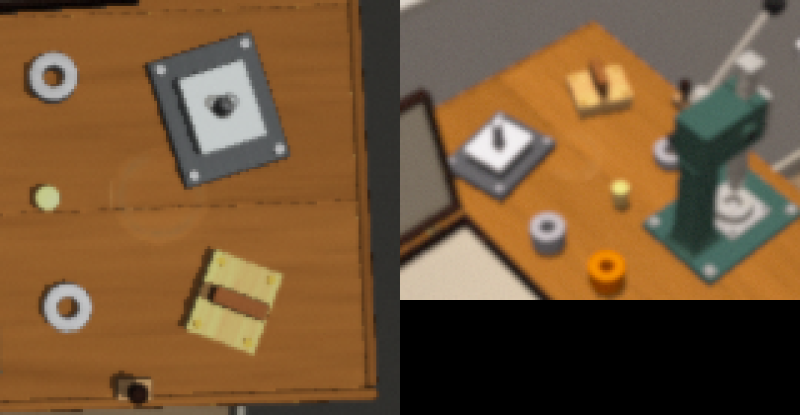

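Crop: ring A (crop scene (548,235), full scene (219,238)) shows a tall side wall. Ring B (crop (668,152)) is flat, so A, at about (645,-84), is the tall spacer. The orange ones are look-alikes, and the cover's bar handle runs across it. I'll move over the press height to ring A.

```bash
cat >> h.py <<'E'
def quat(bdeg):
    a=np.radians(bdeg+90)/2;return [0,np.cos(a),np.sin(a),0]
E
python3 - <<'E'
from cell import r,jaws,kin,viewer,job
from h import *
import pickle
for p,b in [((645,-84,380),17),((645,-84,22),17),((613,-228,220),17),((613,-228,52),17),((445,-247,45),-18),((445,-247,250),-18),((133,507,400),75.3)]:
    q=kin.ik(p,quat(b));print(p,None if q is None else np.round(q,2))
r.servo_line([133,507,390],vel=250)
r.move_to([640,-84,390],quat(17))
o=r.get_obs();print(o["clock"],o["eef_pos"],o["q"].round(2))
r.servo_line([640,-110,190],vel=250)
d=viewer.get_image("wrist");o=r.get_obs();pickle.dump((d,o),open("w1.pkl","wb"));cv2.imwrite("pics/w1.png",d["frame"])
print(o["clock"],o["eef_pos"],-np.array(d["R"]).T@d["t"]-o["eef_pos"])
E
```

```text
(645, -84, 380) [-0.23  0.54  0.99  2.01  0.    1.04]
(645, -84, 22) [-0.23  0.43  0.1   1.24  0.    1.04]
(613, -228, 220) [-0.46  0.39  0.45  1.62  0.    0.82]
(613, -228, 52) [-0.46  0.42  0.15  1.3   0.    0.82]
(445, -247, 45) [-0.64  0.06 -0.29  1.21  0.    1.25]
(445, -247, 250) [-0.64  0.01  0.06  1.62  0.    1.25]
(133, 507, 400) [1.19 0.15 0.52 1.94 0.   1.44]
3.6083 [640.0486715  -82.76979159 390.32141629] [-0.23  0.55  1.01  2.04  0.    1.04]
4.675 [ 641.19055015 -109.91777543  192.5689149 ] [-21.06923733  69.26538503 125.07760657]
```

View pics/w1.png

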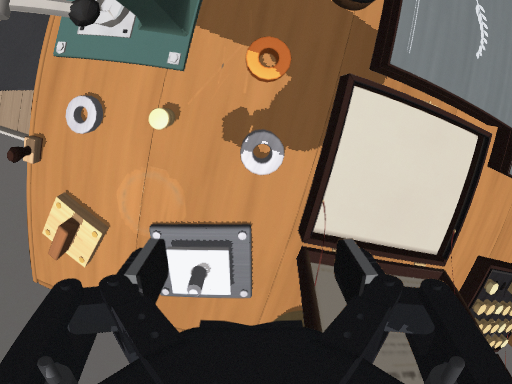

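Wrist view: tall ring at (263,153), short ring at (84,115), jig plate at (200,265) with the post at (199,275), and cover at (75,230) with its handle at (65,237). Everything is in view, so I'll measure from this image.

Run:
```python
from h import *
import pickle
d,o=pickle.load(open("w1.pkl","rb"));T=pickle.load(open("d0.pkl","rb"))["top"]
def blobs(f,box,lo,hi,cs=cv2.COLOR_BGR2HSV):
    x0,y0,x1,y1=box
    m=cv2.inRange(cv2.cvtColor(f[y0:y1,x0:x1],cs),lo,hi)
    c=max(cv2.findContours(m,cv2.RETR_EXTERNAL,cv2.CHAIN_APPROX_NONE)[0],key=cv2.contourArea)
    return c[:,0,:]+np.array([x0,y0])
def world(f,dd,c,z): return np.array([f(dd,u,v,z)[:2] for u,v in c])
def rect(P):
    (c,s,a)=cv2.minAreaRect(P.astype(np.float32));
    if s[0]<s[1]: s=s[::-1];a+=90
    return np.round(c,1),np.round(s,1),round((a+90)%180-90,1)
k=1/1.5625
for nm,dd,f,boxes in (("wrist",d,fplane,dict(A=(235,125,292,180),jig=(140,215,258,305),plate=(172,238,232,296),cov=(35,185,112,275))),
                ("top",T,onplane,dict(A=(262,130,285,152),jig=(302,122,355,182),plate=(315,132,346,170),cov=(315,196,352,236)))):
    F=dd["frame"]
    c=blobs(F,boxes["A"],(0,0,40),(180,70,255))
    for z in(30,):
        P=world(f,dd,c,z);(cc,rr)=cv2.minEnclosingCircle(P.astype(np.float32));print(nm,"ringA z",z,np.round(cc,1),round(2*rr,1))
    c=blobs(F,boxes["jig"],(0,0,45),(180,75,255));print(nm,"jig z12",rect(world(f,dd,c,12)))
    c=blobs(F,boxes["plate"],(0,0,165),(180,70,255));print(nm,"plate z30",rect(world(f,dd,c,30)))
    c=blobs(F,boxes["cov"],(15,40,150),(40,175,255));print(nm,"cover z20",rect(world(f,dd,c,20)))
    if nm=="wrist":
        im=cv2.resize(F[120:310,30:300],(800,563),interpolation=3);cv2.imwrite("pics/crop2.png",im)
```

```text
wrist ringA z 30 [644.3 -80.2] 45.1
wrist jig z12 (array([ 608.1, -233. ]), array([138.7,  99.4]), 18.2)
wrist plate z30 (array([ 617.8, -231.7]), array([70.7, 60.8]), 17.3)
wrist cover z20 (array([ 443.1, -245.2]), array([78.9, 69.7]), -19.8)
top ringA z 30 [643.6 -82.3] 45.1
top jig z12 (array([ 617.2, -233. ]), array([118.2,  98.1]), 17.7)
top plate z30 (array([ 617.7, -233.6]), array([68.7, 58.5]), 17.4)
top cover z20 (array([ 421.4, -238.3]), array([66.2, 33.8]), 70.3)
```

View pics/crop2.png

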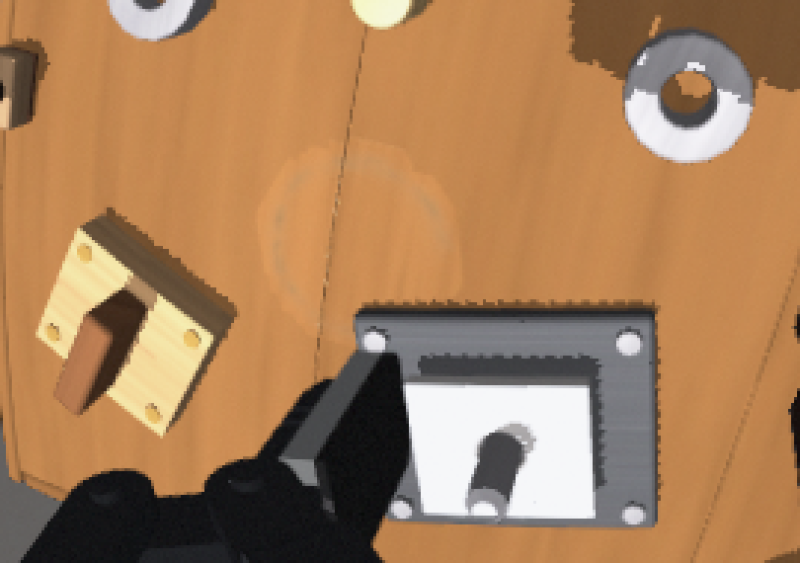

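Crop: the ring is tall (45 mm at z=30 fits). The post top at crop (484,508) is full image (193.3,291.4), the plate gives the jig at (617.7,-232.6) at 17.4°, and the cover is around (444,-246). Grasping the ring.

Run:
```python
from cell import r,jaws,kin,viewer,job
from h import *
import pickle
d,o=pickle.load(open("w1.pkl","rb"))
print("post",fplane(d,193.3,291.4,69).round(1))
def st(s):
    o=r.get_obs();print(s,round(o["clock"],2),o["eef_pos"].round(1),o["ft_force"].round(1),round(o["grip_width"],1),round(o["gripper_force"],1));return o
jaws.set_gripper(60)
r.servo_line([644,-81.2,80],vel=250)
r.servo_line([644,-81.2,23],vel=120);r.dwell(.2);st("down")
jaws.set_gripper(40,40);st("grip")
r.servo_line([644,-81.2,130],vel=200);r.dwell(.1);st("up")
r.servo_line([617.5,-232.6,130],vel=200);r.dwell(.2)
st("over")
d=viewer.get_image("wrist");cv2.imwrite("pics/w2.png",d["frame"]);pickle.dump(d,open("w2.pkl","wb"))
s=viewer.get_image("scene");cv2.imwrite("pics/s2.png",s["frame"]);pickle.dump(s,open("s2.pkl","wb"))
a=cv2.resize(s["frame"][150:250,160:260],(500,500),interpolation=3)
im=np.zeros((500,800,3),np.uint8);im[:,:500]=a;im[:300,500:]=cv2.resize(d["frame"],(300,300));cv2.imwrite("pics/c3.png",im)
```

```text
post [ 617.7 -229.9   69. ]
down 6.48 [645.2 -81.5  24.7] [-0.6  0.4 -0.2] 60.3 0.0
grip 6.78 [644.9 -81.4  24.3] [0.2 0.5 5. ] 42.6 41.1
up 7.56 [642.3 -80.8 126.8] [-0.4  0.3 -0.4] 42.9 40.7
over 8.68 [ 617.9 -231.2  130.1] [-0.3 -0.7 -1.4] 43.0 40.7
```

View pics/c3.png

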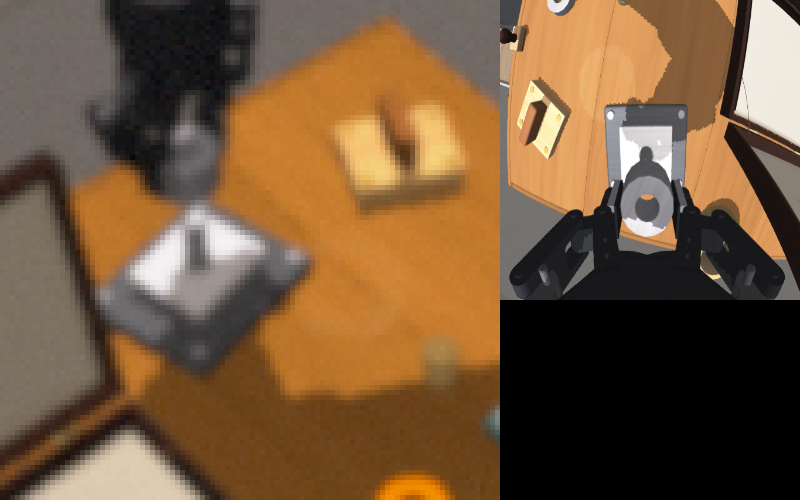

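Ring is held and sits above the post. I'll descend in steps with force checks.

```bash
cat >> h.py <<'E'
from cell import r
def st(s):
    o=r.get_obs();print(s,round(o["clock"],2),o["eef_pos"].round(1),o["ft_force"].round(1),o["wrist_torque"].round(2),round(o["grip_width"],1),round(o["gripper_force"],1));return o
E
python3 - <<'E'
from h import *
r.servo_line([618,-233,100],vel=150);r.dwell(.3);o0=st("pre")
for z in (94,90,86,82,78,74,70):
    r.servo_line([618,-233,z],vel=60);r.dwell(.05);o=st(z)
    if o["ft_force"][2]-o0["ft_force"][2]>8: print("contact");break
E
```

```text
pre 9.43 [ 618.6 -233.3  101.3] [-0.2 -0.5 -1.3] [-0.01  0.04  0.06] 42.6 40.8
94 9.72 [ 617.6 -232.9   93.5] [ 0.5 -0.1 -1.4] [ 0.01  0.02 -0.01] 42.7 40.8
90 10.03 [ 617.8 -232.9   89.7] [ 0.1 -0.6 -0.7] [ 0.   -0.01  0.01] 42.5 40.8
86 10.32 [ 617.9 -232.9   85.7] [-0.2  0.2 -0.7] [0.06 0.02 0.04] 42.5 40.8
82 10.62 [ 617.8 -232.9   81.6] [-1.1  0.8 -0.8] [0.09 0.1  0.03] 42.4 40.8
78 10.93 [ 617.9 -232.9   77.6] [ 0.7 -0.3 -2.1] [0.14 0.11 0.  ] 42.7 40.8
74 11.22 [ 617.9 -232.9   73.6] [-0.8  1.2 -2.2] [ 0.13  0.17 -0.  ] 42.5 40.8
70 11.53 [ 617.9 -232.9   69.6] [-1.2  0.7 -2.2] [ 0.18  0.16 -0.01] 42.4 40.8
```

Run:
```python
from h import *
from cell import jaws,viewer
import pickle
o0=st("pre")
for z in (64,60,57.5,56,55,54):
    r.servo_line([618,-233,z],vel=60);r.dwell(.05);o=st(z)
    if o["ft_force"][2]-o0["ft_force"][2]>2.5: print("contact");break
jaws.set_gripper(62);st("open")
p=[618,-233]
r.servo_line(p+[120],vel=150);r.servo_line([560,-232,190],vel=250);r.dwell(.2);st("up")
d=viewer.get_image("wrist");pickle.dump((d,r.get_obs()),open("w4.pkl","wb"));cv2.imwrite("pics/w4.png",d["frame"])
t=viewer.get_image("top");pickle.dump(t,open("t4.pkl","wb"))
```

```text
pre 11.53 [ 617.9 -232.9   69.6] [-1.2  0.7 -2.2] [ 0.18  0.16 -0.01] 42.4 40.8
64 11.82 [ 617.8 -232.9   63.5] [-1.2  0.8 -2.7] [ 0.25  0.27 -0.02] 42.7 40.8
60 12.12 [ 617.9 -232.8   59.6] [-1.3  1.9 -2.4] [ 0.33  0.27 -0.01] 42.4 40.8
57.5 12.43 [ 617.9 -232.8   57.3] [-1.4  2.4 -2. ] [ 0.39  0.34 -0.02] 42.8 40.9
56 12.72 [ 618.  -232.9   56. ] [-2.3  2.6  0.5] [ 0.5   0.46 -0.02] 42.4 41.0
contact
open 13.05 [ 618.8 -233.8   56.8] [-0.  -0.2  0.2] [-0.01  0.    0.03] 62.0 0.0
up 14.34 [ 559.7 -231.4  187.1] [-0.   0.7 -0. ] [-0.01  0.03 -0.02] 62.0 0.0
```

View pics/w4.png

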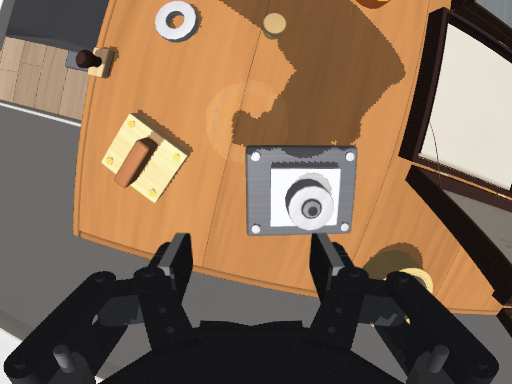

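Ring is on the post at (310,205), on the plate. Cover is at (143,157) with handle top at about (135,163). I'll measure both in this view.

Run:
```python
from h import *
import pickle
d,o=pickle.load(open("w4.pkl","rb"));T=pickle.load(open("t4.pkl","rb"));F=d["frame"]
H=cv2.cvtColor(F,cv2.COLOR_BGR2HSV)
for p in [(135,165),(130,175),(143,152),(110,160),(160,185),(150,135),(120,190),(90,190)]: print(p,H[p[1],p[0]],end=" ")
x0,y0,x1,y1=95,105,195,210
h=H[y0:y1,x0:x1]
def big(m): 
    c=max(cv2.findContours(m,cv2.RETR_EXTERNAL,cv2.CHAIN_APPROX_NONE)[0],key=cv2.contourArea);return c[:,0]+np.array([x0,y0])
def rect(P):
    (c,s,a)=cv2.minAreaRect(P.astype(np.float32))
    if s[0]<s[1]: s=s[::-1];a+=90
    return np.round(c,1),np.round(s,1),round((a+90)%180-90,1)
W=lambda c,z:np.array([fplane(d,u,v,z)[:2] for u,v in c])
m=cv2.inRange(h,(19,30,170),(40,150,255));c=big(m);print("\ncover",rect(W(c,20)))
m=cv2.inRange(h,(0,60,60),(12,220,255));c=big(m);print("handle",rect(W(c,52)),cv2.boundingRect(c.astype(np.int32)))
# ring: bright circle at z=60
x0,y0,x1,y1=280,168,338,232
g=cv2.cvtColor(F[y0:y1,x0:x1],cv2.COLOR_BGR2GRAY)
cv2.imwrite("pics/c5.png",np.hstack([cv2.resize(F[168:238,275:345],(400,400),interpolation=3),cv2.resize(F[105:210,95:200],(400,400),interpolation=3)]))
```

```text
(135, 165) [ 12 142 215] (130, 175) [ 12 143 194] (143, 152) [ 12 141 219] (110, 160) [ 23 133 248] (160, 185) [ 24  77 251] (150, 135) [ 16 111 190] (120, 190) [ 15 147 219] (90, 190) [ 14 148 208] 
cover (array([ 464.7, -251.2]), array([64.6, 33. ]), 69.4)
handle (array([ 448.9, -240.2]), array([55.6, 19.4]), 69.4) (114, 138, 43, 49)
```

View pics/c5.png

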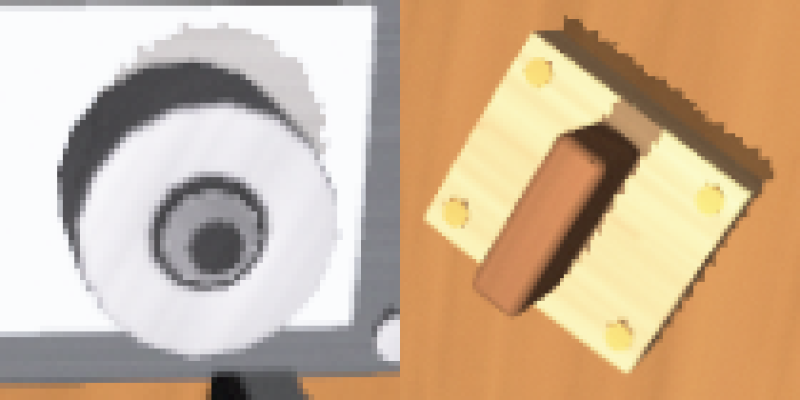

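Crop: ring is concentric round the post, with the post tip at crop (216,247) and ring centre at (207,228). Cover corners are at crop (538,30), (752,188), (628,373) and (425,218), and the handle top is clear.

Run:
```python
from h import *
import pickle
d,o=pickle.load(open("w4.pkl","rb"))
C=np.array([(538,30),(752,188),(628,373),(425,218)])-[400,0]
P=np.array([fplane(d,95+u/400*105,105+v/400*105,20)[:2] for u,v in C]);print("cover",P.mean(0).round(1),np.linalg.norm(P-np.roll(P,-1,0),axis=1).round(1))
x=P[1]-P[0]+P[2]-P[3];print(np.degrees(np.arctan2(x[1],x[0])))
C=np.array([(567,132),(612,155),(515,317),(474,284)])-[400,0]
P=np.array([fplane(d,95+u/400*105,105+v/400*105,52)[:2] for u,v in C]);print("handle",P.mean(0).round(1),np.linalg.norm(P-np.roll(P,-1,0),axis=1).round(1))
x=P[2]-P[1]+P[3]-P[0];print(np.degrees(np.arctan2(x[1],x[0])))
print("post",fplane(d,312.8,211.2,69).round(1));
a=[fplane(d,275+u*.175,168+v*.175,60)[:2] for u,v in((79,228),(335,228),(207,100),(207,356))];print("ring",np.mean(a,0).round(1),np.linalg.norm(a[0]-a[1]).round(1),np.linalg.norm(a[2]-a[3]).round(1))
```

```text
cover [ 445.5 -243.1] [74.2 65.1 75.5 64.8]
-20.448765706773393
handle [ 446.3 -242.3] [13.  50.4 14.  47.9]
-110.31510953058026
post [ 618.2 -231.7   69. ]
ring [ 618.8 -231.9] 42.2 43.7
```

Run:
```python
from h import *
from cell import jaws,viewer,kin
import pickle
jaws.set_gripper(45)
r.move_to([446,-243,110],quat(-20.4))
r.servo_line([446,-243,42.5],vel=120);r.dwell(.2);st("down")
jaws.set_gripper(12,70);o=st("grip")
r.servo_line([446,-243,145],vel=200);r.dwell(.1);st("up")
r.move_to([617.3,-232,145],quat(17.4));r.dwell(.3);st("over")
d=viewer.get_image("wrist");s=viewer.get_image("scene");pickle.dump((d,s),open("w6.pkl","wb"))
im=np.hstack([cv2.resize(d["frame"][100:330,130:400],(470,400)),cv2.resize(s["frame"][160:240,165:231],(330,400),interpolation=3)]);cv2.imwrite("pics/c6.png",im)
```

```text
down 16.28 [ 446.9 -243.6   43.8] [-0.4 -0.2  0.1] [-0.02 -0.01 -0.03] 45.0 0.0
grip 16.66 [ 446.4 -243.4   43.2] [ 0.2 -0.8  3.3] [0.09 0.1  0.09] 15.0 70.0
up 17.43 [ 444.7 -242.   142.4] [ 0.2 -0.5 -2.2] [-0.02  0.02  0.02] 14.6 69.3
over 18.45 [ 616.5 -232.5  145.7] [ 0.3 -0.9 -1.6] [-0.01  0.03 -0.02] 14.8 69.3
```

View pics/c6.png

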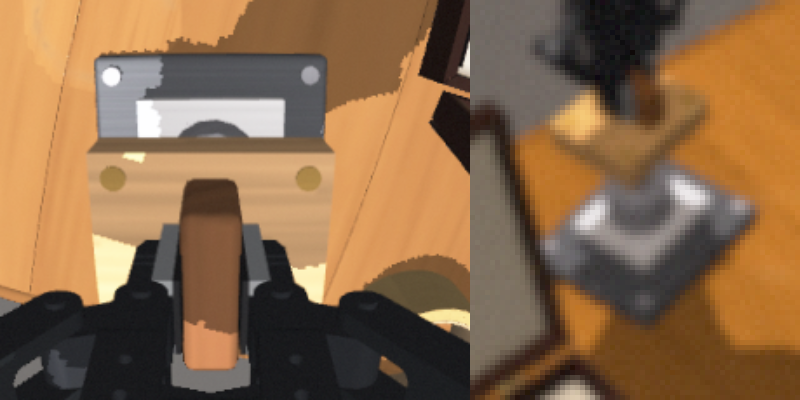

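The cover is held level and square to the jig (handle at crop (210,275), jig edge parallel), so I'll lower it and feel for the post. Underside is TCP − 43, so a miss stops at TCP ≈ 112 and a drop at ≈ 103.

Run:
```python
from h import *
x,y=617.3,-232
r.servo_line([x,y,120],vel=120);r.dwell(.3);o0=st("pre");f0=o0["ft_force"]
for z in (115,113,111,109.5,108,106.5,105,104,103):
    r.servo_line([x,y,z],vel=40);r.dwell(.1);o=st(z)
    if o["ft_force"][2]-f0[2]>3.0: print("contact");break
```

```text
pre 19.21 [ 617.8 -232.2  121. ] [-0.2  0.6 -0.3] [0.   0.01 0.02] 14.7 69.3
115 19.58 [ 617.2 -231.9  114.8] [ 0.  -0.2 -1.2] [ 0.04 -0.03 -0.01] 14.8 69.3
113 19.93 [ 617.3 -232.   113. ] [-0.1 -0.3 -1.9] [-0.05  0.01 -0.02] 14.6 69.3
111 20.28 [ 617.2 -232.   110.9] [-0.2 -0.2 -1.4] [-0.07  0.06 -0.03] 14.6 69.3
109.5 20.63 [ 617.3 -232.   109.4] [ 0.4  0.2 -1.8] [-0.03  0.09 -0.04] 14.8 69.3
108 20.98 [ 617.3 -232.   107.9] [ 0.2 -0.2 -2.4] [ 0.03 -0.01  0.01] 14.8 69.3
106.5 21.33 [ 617.2 -231.8  106.3] [-0.2  0.9 -1.3] [ 0.14  0.15 -0.  ] 15.3 69.4
105 21.68 [ 617.1 -231.8  104.7] [-0.4  1.2 -2.7] [0.28 0.14 0.04] 15.0 69.4
104 22.03 [ 617.2 -231.8  103.8] [-0.8  0.6 -2. ] [ 0.39  0.2  -0.02] 14.9 69.4
103 22.38 [ 617.2 -231.8  103.2] [-1.6  2.2  0.6] [0.55 0.43 0.03] 14.7 69.6
```

It dropped on: free travel past 112, then contact at 103. Pressing.

Run:
```python
from h import *
from cell import viewer
import pickle
x,y=616.9,-231.5
for z in (102,101,100,99,98,97,96,95.5,95):
    r.servo_line([x,y,z],vel=30);r.dwell(.15);o=st(z)
    if o["ft_force"][2]>13: print("stop");break
r.dwell(.5);st("hold")
s=viewer.get_image("scene");w=viewer.get_image("wrist")
im=np.hstack([cv2.resize(w["frame"][100:330,130:400],(470,400)),cv2.resize(s["frame"][160:240,165:231],(330,400),interpolation=3)]);cv2.imwrite("pics/c7.png",im)
```

```text
102 22.78 [ 617.2 -231.7  102.6] [-2.5  1.5  2.9] [ 0.36  0.43 -0.03] 14.6 69.9
101 23.18 [ 617.2 -231.7  101.4] [-1.5  1.2  3.5] [0.29 0.37 0.03] 15.0 70.0
100 23.58 [ 617.2 -231.7  100.2] [-1.   1.   4.5] [ 0.25  0.23 -0.03] 15.2 70.1
99 23.98 [ 617.2 -231.7   99.3] [-1.5  1.   4.8] [0.2  0.19 0.02] 14.6 70.3
98 24.38 [ 617.2 -231.7   98.4] [-1.4  1.3  5.4] [ 0.21  0.2  -0.01] 14.8 70.3
97 24.78 [ 617.1 -231.7   97.5] [-1.8  1.4  5.4] [0.21 0.32 0.03] 14.6 70.3
96 25.18 [ 617.2 -231.7   97.2] [-2.   1.5  8.1] [ 0.25  0.45 -0.03] 14.8 70.7
95.5 25.58 [ 617.2 -231.7   97.1] [-3.1  1.7  9.4] [0.31 0.57 0.  ] 14.5 71.0
95 25.98 [ 617.2 -231.7   97.2] [-1.7  1.8 10.9] [0.38 0.71 0.03] 14.9 71.2
hold 26.48 [ 617.2 -231.7   97.1] [-2.6  1.3 11.2] [ 0.39  0.73 -0.01] 14.8 71.2
```

View pics/c7.png

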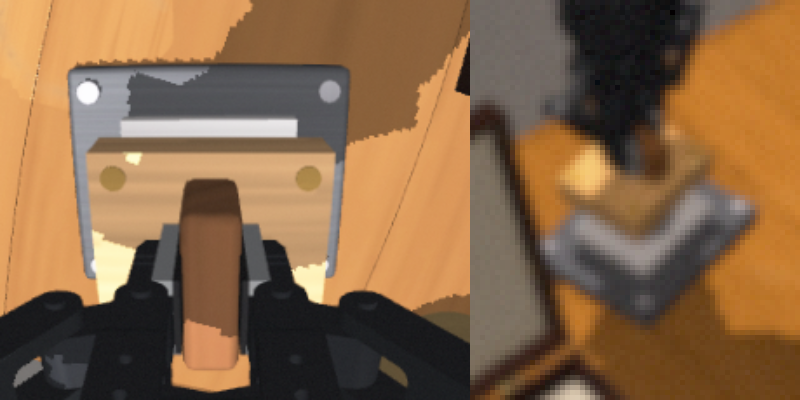

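The TCP stopped at 97.1 (predicted 97.2) while force kept climbing to 11 N: that is the bottom stop. The cover looks level, parallel to the base and still gripped.

```bash
python3 -c "
from cell import job;print(job.sign_off())"
```

```text
the job is handed in; nothing more can be done
None
```

I handed the job in at about 26.5 s: the tall ring is on the post, and the gripper is holding the cover down at the bottom stop with about 11 N; the judge's verdict wasn't returned.

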